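# Free the bearing housing from the vise and lock it in its cradle

### The job

Slide the vise's jaw fully open, work the finished bearing housing out from under the jaw lips without wrenching it, and set it down gently (do not drop or ram it) so that its foot lies flat in the pocket of the wooden cradle. Then swing the cradle's keeper bar shut over the foot, with a firm push until it clicks fully home in its spring catch. Leave the jaw open and do not disturb the other things on the bench.

Things in the scene. Friction and masses are not known exactly. Their poses are not given: they have to be found in the camera images.
- vise: Low grey vise fixed to the bench; bed 250 x 130 x 30 mm high, x from -150 to +100 mm. Origin: underside, below the middle of the jaws' closed gap; x points from the sliding jaw to the fixed jaw, z up. Both jaws are 120 mm wide (y), tops 66 mm above the bench. Fixed jaw: face at x=+28.5 mm, with a lip above it (see point vise_lip). The housing lies on the bed.
- vise_lip (a point): Edge of the fixed jaw's lip, at x=+20.5 mm in the vise, 49 mm above the bench (lip underside; it goes up to the jaw top). It reaches 8 mm over the housing's foot (foot top at 46 mm). Even with the jaw open the housing must first slide at least 9 mm along the bed to the vise's -x before it can rise, but stay clear of the other jaw's lip.
- jaw (a joint): Sliding jaw, m: 0 closed on the housing, 0.036 fully open at its stop. It slides to the vise's -x, stiffly (about 9 N), and stays where left. Mirror image of the fixed jaw, sliding as one piece; face at x=-28.5 mm and lip to x=-20.5 mm when closed.
- jaw_grip (a point): Point in the upright dark steel grip tab on top of the sliding jaw, 85 mm above the bench. The tab is 14 mm thick along the vise's x, 50 mm long along y, and stands from 66 to 98 mm above the bench; its middle lies 75 mm to -x of the vise's origin when closed.
- housing: Finished part: aluminium pillow-block bearing housing, about 0.55 kg. Foot 56 (x) x 130 (y) x 16 mm; on its middle an upright body 32 mm thick (x), 60 mm wide (y), round top 78 mm above the underside; flat faces look to +x and -x. Origin: centre of the underside. It starts on the vise bed, 30 mm above the bench, axes parallel to the vise's, up to 15 mm off the middle in y.
- cradle: Wooden cradle fixed to the bench: base 200 (x, from -81 to +119 mm) x 170 (y) x 12 mm, with a pocket of 64 (x) x 138 (y) mm between low fences whose tops are 22 mm above the bench. Origin: underside, below the pocket's middle. The housing's foot goes in with its long side along the cradle's y (either way round).
- cradle_seat (a point): Middle of the pocket's floor, 12 mm above the bench, axes as the cradle's; the housing's origin belongs here.
- keeper (a joint): Keeper bar, rad: 0 shut; starts open at 0.8 to 1.3. It turns level about an upright hinge. Shut, it points to the cradle's +x, over one end of the foot; opening swings its free end to the cradle's +y. At about 0.17 rad its nose meets a spring roller and needs a firm push, roughly 15 N at the pin; past it the bar snaps to its stop at 0.
- keeper_hinge (a point): Hinge axis of the keeper bar, at x=-60, y=+50 mm in the cradle, at bar mid-height 39 mm above the bench. The bar is 16 mm wide and occupies 32 to 46 mm above the bench.
- keeper_pin (a point): Point in the upright round finger pin near the bar's free end, 66 mm above the bench and 112 mm from the hinge axis. The pin is 14 mm in diameter and stands from 46 to 82 mm above the bench; pinch it or push it.
- tape: Bystander: roll of black tape lying flat, 96 mm across, 19 mm high; origin under its centre.
- offcut: Bystander: wood offcut 50 x 160 x 30 mm; origin under its centre.
- driver: Bystander: screwdriver lying on the bench.
- spraycan: Bystander: upright spray can, 66 mm across, about 170 mm high; origin under its centre.
Not all that is in view belongs to the job. What is shaped like the housing but orange, pink or yellow is not meant.

How it is judged:
By the outcome, as a careful person would: the job done as asked, in the order asked, and still so for the second after the job is handed in, with the robot touching nothing.
It also fails if it takes over 67 s, if anything falls off the work surface, if the arm or the gripper's body presses on something with over 40 N, if the wrist force passes 120 N, or if a joint passes its speed limit or range.

### The arm

A 6-joint arm with a two-finger parallel gripper is mounted at the origin on the work surface. World frame = base frame: x ahead of the robot, y to its left, z up, the work surface at z = 0. Lengths are in mm, angles in degrees, forces in N, time in s.
With the tool pointing down it reaches from about 350 to 925 mm from the base axis. Payload 6.4 kg.
Tool frame: the origin (TCP) lies between the finger pads; the fingertips stand 22 mm ahead of it and the grasp point (between the pads) lies 3 mm ahead of it; z points along the fingers, y is the line along which they close (so a half turn about z gives the same grasp; the last joint's range is limited). The gripper opens to 94 mm and grips with 3 to 60 N. Pads are 16 mm wide; open, the fingers measure 119 mm over their backs; the gripper's body (75 mm by 177 mm) begins 78 mm behind the grasp point.
Start: joints at [-82.225, 14.043, 89.255, -0, 76.702, -9.975], TCP at [198.169, -619.066, 227.455] pointing down, gripper open.
Joint ranges: [-179.41, 179.41], [-58.25, 129.5], [7.25, 145.43], [-54.29, 234.29], [11.92, 165.04], [-157.13, 157.13]. Speed limits (degrees/s): [147.25, 147.25, 180, 180, 180, 180].

### API

Orientations are given as [roll, pitch, yaw] about the fixed x, y, z axes, in that order (R = Rz(yaw) Ry(pitch) Rx(roll)).
In Python, from station import env, snapshot, get_calibration gives the robot as it stands.
- The arm moves only by the tool drive_tool, never from a script. Its argument "steps" is one flat list of numbers, 5 for each row, row after row: the closure, from -1 (fully open) to 1 (shut), then the shift along the tool's x, y, z in mm, then the turn about the tool's z in rad. In form: [fingers, x, y, z, yaw, fingers, x, y, z, yaw, ...]. A call has 1 to 5 rows; each row is the pose to reach, as a shift and turn from the pose commanded when the call began, along the tool's axes at that moment; what a row does not reach only later rows make up. A row lasts 1/10 s, in which the tool goes at most 50 mm and 8.59 degrees, less where a joint would pass 70% of its speed; a pose out of reach is approached as far as the arm can. A call with a gripper value outside its range is refused whole. The fingers move at their own pace and stop on an object; "squeeze" is the grip in N (left out, the last holds). Time passes only in rows, so rows that repeat a pose let the fingers close. It gives the time, the measured TCP pose, the force, the opening and the grip force at its end, in the units of the state.
- env.sense(): the state, without advancing time (a new reading comes with each control period).
- snapshot(name): name is "side" or "top"; returns the picture (384x512x3 uint8, red, green, blue); there is no depth.
- get_calibration(name): a dict with "fx", "fy", "cx", "cy" (pixels), "world_to_cam" (4x4, takes a point from world to camera coordinates). Camera axes: x right, y up, looking along -z (the intrinsics and any distortion apply to the point x, -y, -z); pixel columns grow to the right and rows downward; lengths in mm; the calibration is good to about 2 mm. A picture is of the moment at which its call begins. get_calibration takes no time and is no camera call.
- env.finish_job(): hands the job in; it is judged then, once.
The state is a dict: "clock": time; "joints": joint angles; "qd": joint speeds; "tau": joint torques, N m; "tcp_pos": TCP position; "ee_rot": TCP orientation; "wrist_force": force on the tool from outside, world axes, zero at the start; "torque": the same for the moment, N m; "grip_width": finger opening in mm; "grip_force": force on a finger pad.
Only numpy, scipy, OpenCV 4.12 (cv2) and the standard library are available. Lean on these libraries where they do the work, as an engineer would, in place of code of your own. Each camera call takes 0.05 s, during which the arm holds its last target. There are 200 camera calls.

## Working session

There is one attempt and no reset: what is moved stays moved. The work goes in short steps, Python scripts to look and compute and a tool call to move; the robot and the scene stay as the last step left them, time stands still between calls to the robot, and variables do not carry over. Pictures are saved under pics/ and viewed, at most 13 in all, crops included, and the job is handed in when it is done.

Besides the shell and the picture viewer there is one more tool, called after "Emit:" by a JSON object that holds its "fn" and its "kwargs". drive_tool: Moves the arm, as the interface text tells. Its arguments: {"type":"object","properties":{"steps":{"type":"array","items":{"type":"number"}},"squeeze":{"type":"number"}},"required":["steps"]}

```bash
mkdir -p pics; ls; python3 - <<'E'
from station import env, snapshot, get_calibration
import cv2
for n in("top","side"):
    cv2.imwrite(f"pics/{n}0.png",cv2.resize(snapshot(n)[:,:,::-1],(800,600),interpolation=cv2.INTER_CUBIC))
    print(n,{k:(v.tolist() if hasattr(v,'tolist') else v) for k,v in get_calibration(n).items()})
print(env.sense())
E
```

```text
pics
top {'fx': 380.19548873791234, 'fy': 380.19548873791234, 'cx': 254.31125350086836, 'cy': 196.25952739815153, 'world_to_cam': [[0.009327297510697087, -0.999840654894276, 0.015220589401606833, 102.51060172605469], [0.983453206374686, 0.011926276959376902, 0.1807693413973659, -598.7247242132021], [-0.18092206165223776, 0.013282648021896807, 0.983407737852937, -1191.287300697364], [0.0, 0.0, 0.0, 1.0]]}
side {'fx': 462.1542612977325, 'fy': 462.1542612977325, 'cx': 249.14066470803277, 'cy': 191.27831824794748, 'world_to_cam': [[-0.8185055704719962, -0.5744914498707714, -0.0028644601045570207, 557.9692416409613], [0.3436472271278431, -0.4935941883460475, 0.7989188697973977, -200.08767572774542], [-0.46038594069938354, 0.652935181512212, 0.6014319864705886, -1104.2312692402502], [0.0, 0.0, 0.0, 1.0]]}
{'clock': 0.1, 'joints': array([-8.22237994e+01,  1.40812109e+01,  8.93157212e+01, -1.95720739e-03,
        7.67036267e+01, -9.97308402e+00]), 'qd': array([-0.00102661, -0.09629161, -0.17747239,  0.01697922, -0.01146225,
        0.04929202]), 'tau': array([ 4.68330818e-04, -4.16914594e+01, -3.15525270e+01,  6.86974218e-02,
        3.09786934e-02, -4.53689029e-05]), 'tcp_pos': array([ 198.10555192, -618.55053247,  226.46402077]), 'ee_rot': array([-1.79900631e+02, -1.55401416e-02,  1.77497229e+01]), 'wrist_force': array([-0.26529868,  0.09693829,  0.74358905]), 'torque': array([0.00356806, 0.01766027, 0.00274818]), 'grip_force': 0.0, 'grip_width': 94.03071512894715}
```

View pics/top0.png

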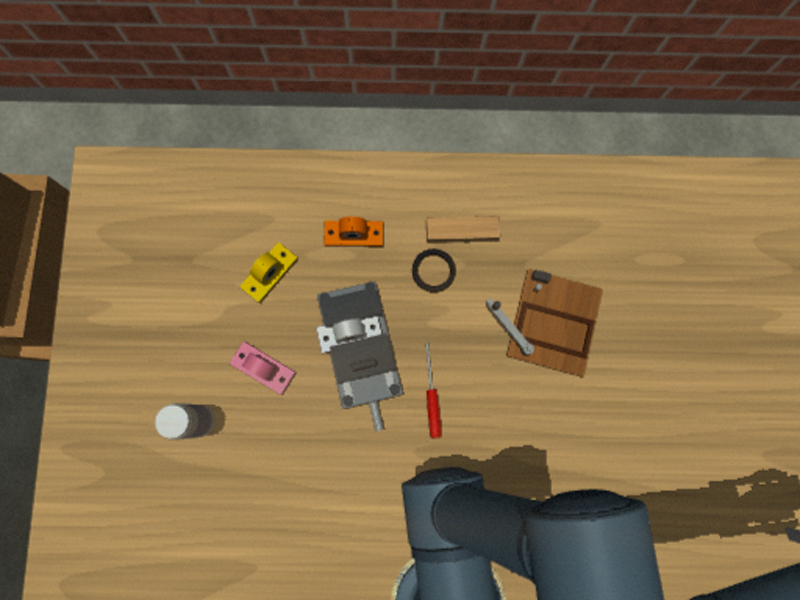

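View pics/side0.png

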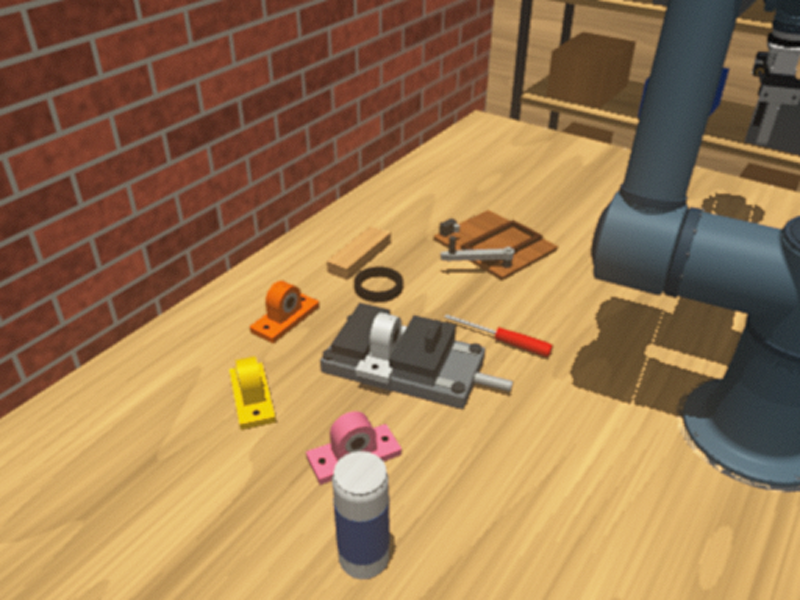

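The top picture shows the vise at about (360,345), with the sliding jaw and its tab at (365,365) toward the robot. The cradle is at (555,325), with its keeper bar running from the hinge at (528,350) to the pin at (493,305).

There are four housing shapes: aluminium (348,330) in the vise, orange (353,232), yellow (268,272) and pink (262,368). The aluminium one is the one meant, because it's uncoloured and clamped in the vise. I'll confirm that in enlarged crops.

```bash
python3 - <<'E'
from station import env, snapshot, get_calibration
import cv2, numpy as np
t=snapshot("top")[:,:,::-1]; s=snapshot("side")[:,:,::-1]
cv2.imwrite("pics/t_raw.png",t); cv2.imwrite("pics/s_raw.png",s)
def crop(im,x,y,w,h,f): return cv2.resize(im[y:y+h,x:x+w],None,fx=f,fy=f,interpolation=cv2.INTER_CUBIC)
cv2.imwrite("pics/a1.png",np.hstack([crop(t,197,175,66,100,6),crop(t,305,165,66,100,6)]))
cv2.imwrite("pics/a2.png",np.vstack([crop(s,200,190,132,70,6)[:,:],crop(s,270,130,132,50,6)][:]) if False else crop(s,200,190,133,75,6))
cv2.imwrite("pics/a3.png",crop(s,275,130,90,50,8))
E
```

```text
(no output)
```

View pics/a1.png

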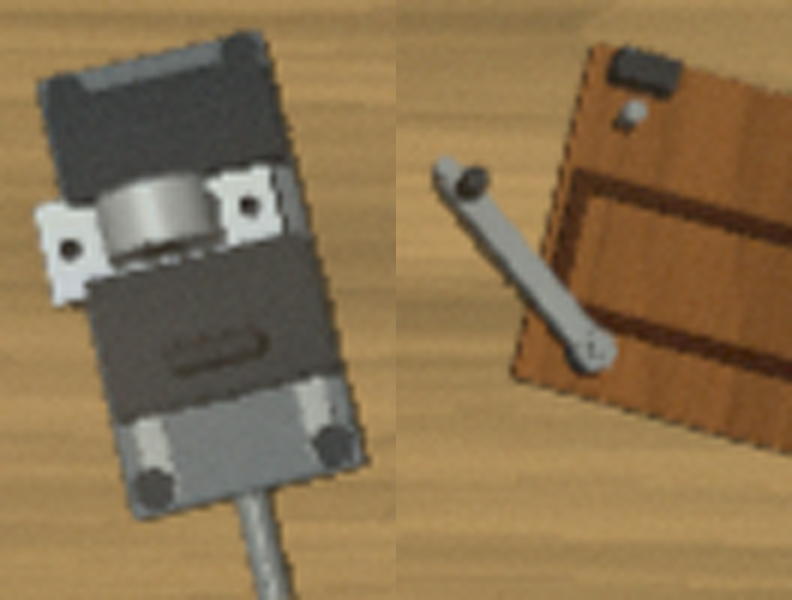

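View pics/a2.png

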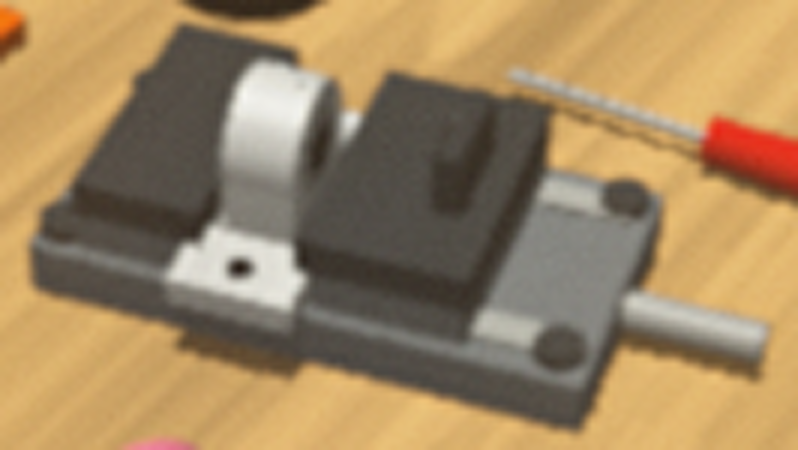

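View pics/a3.png

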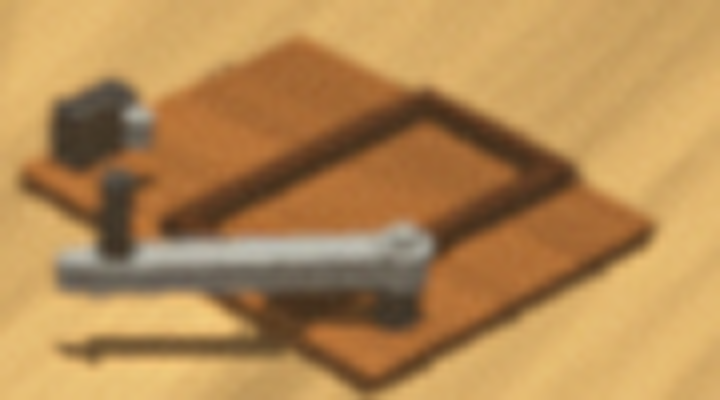

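The crops confirm that the aluminium housing sits in the vise with its foot overhanging to +y. In the cradle crop the catch is at the far end (+x), and the bar is open toward +y. Next I'll fit the poses from the picked corners.

```bash
cat > fit.py <<'E'
import numpy as np
from station import get_calibration
from scipy.optimize import least_squares
CAL={n:get_calibration(n) for n in("top","side")}
def proj(n,P):
    c=CAL[n]; p=np.c_[np.atleast_2d(P),np.ones(len(np.atleast_2d(P)))]@np.array(c["world_to_cam"]).T
    return np.c_[c["cx"]+c["fx"]*p[:,0]/-p[:,2], c["cy"]-c["fy"]*p[:,1]/-p[:,2]]
def W(pose,L):
    a=np.radians(pose[2]);L=np.atleast_2d(L)
    return np.c_[pose[0]+L[:,0]*np.cos(a)-L[:,1]*np.sin(a),pose[1]+L[:,0]*np.sin(a)+L[:,1]*np.cos(a),L[:,2]]
def fit(obs,g,offs=False):
    def r(p): return np.concatenate([(proj(n,W(p,[l]))[0]-px) for n,l,px in obs])
    s=least_squares(r,g,loss="soft_l1",x_scale=[10,10,1]); return s.x,s.fun.reshape(-1,2)
E
cat > m1.py <<'E'
from fit import *
up=lambda x0,y0,f:(lambda u,v:np.array([x0+(u+.5)/f-.5,y0+(v+.5)/f-.5]))
tv=up(197,175,6); tc=lambda u,v:up(305,165,6)(u-396,v); sv=up(200,190,6); sc=up(275,130,8); t0=up(0,0,1.5625)
T,S="top","side"
vise=[(T,[-20.5,-60,66],tv(310,235)),(T,[-20.5,60,66],tv(88,290)),(T,[-75,0,98],tv(217,349)),
(T,[100,65,30],tv(38,80)),(T,[100,-65,30],tv(262,30)),
(S,[-20.5,60,66],sv(300,240)),(S,[-20.5,-60,66],sv(393,73)),(S,[20.5,60,66],sv(185,218)),
(S,[100,65,30],sv(33,242)),(S,[-150,65,0],sv(580,428)),(S,[-150,-65,30],sv(660,195))]
cr=[(T,[119,85,12],tc(593,43)),(T,[-81,85,12],tc(512,373)),(T,[119,-85,12],t0(603,288)),(T,[-81,-85,12],t0(584,376)),(T,[-60,50,46],tc(598,350)),
(S,[119,85,12],sc(22,172)),(S,[119,-85,12],sc(300,38)),(S,[-81,-85,12],sc(655,226)),(S,[-81,85,12],sc(370,380)),(S,[-60,50,46],sc(405,238))]
for nm,o,g in(("vise",vise,[600,100,13]),("cradle",cr,[600,-200,-15])):
    for sub in("both",T,S):
        p,f=fit([q for q in o if sub in("both",q[0])],g); print(nm,sub,p.round(1))
        if sub=="both": print(f.round(1).tolist()); P=p
    if nm=="vise":
        V=P
        h=[(T,[28,65,46],tv(38,205)),(T,[-28,65,46],tv(56,303)),(T,[28,-65,46],tv(270,166)),
           (S,[28,65,46],sv(165,275)),(S,[-28,65,46],sv(298,302)),(S,[28,65,30],sv(168,300)),(S,[-28,65,30],sv(294,328))]
        p,f=fit(h,V); a=np.radians(-V[2]); d=p[:2]-V[:2]
        print("housing",p.round(1),"in vise",(d[0]*np.cos(a)-d[1]*np.sin(a)).round(1),(d[0]*np.sin(a)+d[1]*np.cos(a)).round(1),f.round(1).tolist())
    else:
        C=P
        k=lambda t:W(C,[[-60+112*np.cos(t),50+112*np.sin(t),82]])
        s=least_squares(lambda t:np.r_[proj(T,k(t[0]))[0]-tc(473,178),proj(S,k(t[0]))[0]-sc(118,176)],[.9]); print("keeper",s.x,s.fun)
        print("pin",k(s.x[0]),"hinge",W(C,[[-60,50,39]]))
E
python3 m1.py
```

```text
vise both [545.1 193.6  14.2]
[[-0.7, -0.6], [-0.2, -1.1], [0.0, 0.4], [-0.1, 0.6], [0.4, 0.1], [-1.2, -0.3], [-0.5, -0.6], [2.6, -0.5], [-1.0, 0.0], [0.6, 2.2], [1.8, -0.5]]
vise top [544.8 193.1  14.3]
vise side [545.3 194.2  14.1]
housing [541.  205.8  12.5] in vise -1.0 12.9 [[0.3, 0.4], [0.5, 0.8], [0.6, -1.2], [0.4, -0.5], [-1.1, 0.9], [0.1, 0.1], [-0.4, 1.3]]
cradle both [ 558.9 -228.8  -14.7]
[[0.1, -0.3], [0.1, 0.7], [-0.0, 0.2], [0.0, 0.4], [-0.3, 0.1], [-1.0, -0.7], [-0.1, -0.7], [0.4, -0.6], [0.2, -0.3], [-0.5, 1.2]]
cradle top [ 559.6 -228.9  -14.7]
cradle side [ 557.6 -227.6  -14.8]
keeper [0.93782878] [ 0.44949383  0.24898031 -0.19416562  0.38732375]
pin [[600.62130996 -94.6895009   82.        ]] hinge [[ 513.56463225 -165.15321401   39.        ]]
```

Both cameras agree to about 1–2 mm on the vise (545, 193.5, yaw 14.2°) and the cradle (559, -229, yaw -14.7°). The keeper is at 0.94 rad, inside its given range. I'll move toward the tab with the tool yaw turning to 104°.

Emit:
{"fn": "drive_tool", "kwargs": {"steps": [-0.06,30,-40,0,-0.145,-0.06,60,-80,0,-0.29,-0.06,90,-120,0,-0.435,-0.06,120,-160,0,-0.58,-0.06,150,-200,0,-0.725], "squeeze": 20}}

```text
clock: 0.7
tcp_pos: [280.3, -380.8, 227.2]
ee_rot: [-180.0, -0.0, 59.6]
wrist_force: [0.9, -0.6, 0.2]
grip_width: 57.5
grip_force: 0.0
```

Emit:
{"fn": "drive_tool", "kwargs": {"steps": [-0.06,49,-10,0,-0.145,-0.06,98,-20,0,-0.29,-0.06,147,-30,0,-0.435,-0.06,196,-40,0,-0.58,-0.06,245,-50,0,-0.725]}}

```text
clock: 1.2
tcp_pos: [362.3, -144.8, 227.6]
ee_rot: [180.0, 0.0, 101.1]
wrist_force: [1.1, 1.1, -0.1]
grip_width: 50.1
grip_force: 0.0
```

Emit:
{"fn": "drive_tool", "kwargs": {"steps": [-0.06,43,25,0,-0.015,-0.06,87,50,0,-0.03,-0.06,130,75,0,-0.045,-0.06,173,100,0,-0.059,-0.06,217,124,0,-0.059]}}

```text
clock: 1.7
tcp_pos: [443.4, 91.8, 227.7]
ee_rot: [179.9, 0.0, 104.2]
wrist_force: [1.7, -0.5, 0.3]
grip_width: 49.5
grip_force: 0.0
```

```bash
cat > go.py <<'E'
import sys,numpy as np
from station import env
def shift(t,s=None):   # world target x y z yaw -> tool shift
    s=s or env.sense(); p=s["tcp_pos"]; a=np.radians(s["ee_rot"][2]); d=np.array(t[:3])-p
    return np.r_[np.cos(a)*d[0]+np.sin(a)*d[1], np.sin(a)*d[0]-np.cos(a)*d[1], -d[2], -np.radians((t[3]-s["ee_rot"][2]+180)%360-180)]
if __name__=="__main__":
    s=env.sense(); print(s["clock"],s["tcp_pos"].round(1),s["ee_rot"].round(2),s["wrist_force"].round(1),s["grip_width"].round(1),s["joints"].round(0))
    v=list(map(float,sys.argv[1:]))
    for i in range(0,len(v),4): print(shift(v[i:i+4]).round(3))
E
python3 go.py 472.3 175.1 227 104.2 472.3 175.1 93 104.2
```

```text
Traceback (most recent call last):
  File "go.py", line 7, in <module>
    s=env.sense(); print(s["clock"],s["tcp_pos"].round(1),s["ee_rot"].round(2),s["wrist_force"].round(1),s["grip_width"].round(1),s["joints"].round(0))
                                                                                                         ^^^^^^^^^^^^^^^^^^^^^
AttributeError: 'float' object has no attribute 'round'
```

Emit:
{"fn": "drive_tool", "kwargs": {"steps": [-0.06,37,24,0,0,-0.06,73.5,48.5,0,0,-0.06,73.5,48.5,40,0,-0.06,73.5,48.5,78,0,-0.06,73.5,48.5,78,0]}}

```text
clock: 2.2
tcp_pos: [468.0, 172.5, 144.1]
ee_rot: [-179.4, -0.1, 104.3]
wrist_force: [-0.7, 0.9, -0.3]
grip_width: 49.7
grip_force: 0.0
```

```bash
sed -i 's/s\["grip_width"\].round(1)/round(s["grip_width"],1)/' go.py; python3 go.py 472.3 175.1 93 104.2; python3 - <<'E'
from station import snapshot
import cv2,numpy as np
a=snapshot("top")[150:300,170:290,::-1];b=snapshot("side")[130:280,200:340,::-1]
cv2.imwrite("pics/b1.png",np.hstack([cv2.resize(a,None,fx=3,fy=4-1),cv2.resize(b,None,fx=3,fy=3)]))
E
```

```text
2.2 [468.  172.5 144.1] [-1.7936e+02 -8.0000e-02  1.0426e+02] [-0.7  0.9 -0.3] 49.7 [  7.  -1. 115.  -0.  67.  -7.]
[1.4400e+00 4.8220e+00 5.1141e+01 1.0000e-03]
```

View pics/b1.png

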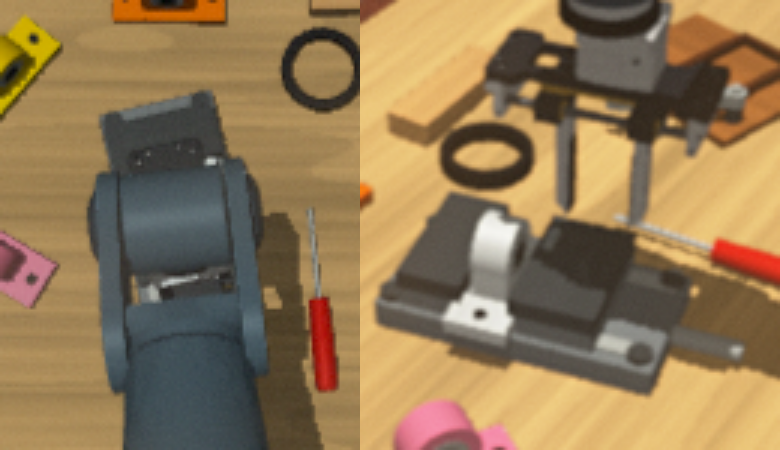

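The picture shows the fingers poised above the tab (crop about (600,230)), straddling it, with a clear gap to the housing. I'll descend around the tab.

Emit:
{"fn": "drive_tool", "kwargs": {"steps": [-0.06,1,2,20,0,-0.06,1,2,40,0,-0.06,1,2,40,0,-0.06,1,2,40,0]}}

```text
clock: 2.7
tcp_pos: [475.2, 174.0, 111.6]
ee_rot: [179.8, 0.0, 104.2]
wrist_force: [-0.5, -0.0, 0.7]
grip_width: 49.6
grip_force: 0.0
```

```bash
python3 go.py 472.3 175.1 93 104.2
```

```text
2.7 [475.2 174.  111.6] [1.7983e+02 2.0000e-02 1.0418e+02] [-0.5 -0.   0.7] 49.6 [  7.   3. 115.   0.  62.  -7.]
[ 1.724 -2.522 18.623 -0.   ]
```

Emit:
{"fn": "drive_tool", "kwargs": {"steps": [-0.06,1.5,-2.5,10,0,-0.06,1.5,-2.5,18.5,0,-0.06,1.5,-2.5,18.5,0,0.4,1.5,-2.5,18.5,0,0.8,1.5,-2.5,18.5,0]}}

```text
clock: 3.2
tcp_pos: [471.2, 175.0, 91.2]
ee_rot: [180.0, 0.0, 104.2]
wrist_force: [-0.6, -0.3, -0.7]
grip_width: 37.3
grip_force: 0.0
```

Emit:
{"fn": "drive_tool", "kwargs": {"steps": [1,0,0,0,0,1,0,0,0,0,1,0,0,0,0,1,0,0,0,0]}}

```text
clock: 3.6
tcp_pos: [473.1, 175.4, 91.5]
ee_rot: [179.7, 0.0, 104.2]
wrist_force: [8.4, 2.6, -6.3]
grip_width: 13.7
grip_force: 20.0
```

```bash
python3 go.py 472.3 175.1 93 104.2
```

```text
3.6 [473.1 175.4  91.5] [179.65   0.   104.19] [ 8.4  2.6 -6.3] 13.7 [  7.   4. 116.   0.  60.  -7.]
[-0.08  -0.883 -1.523 -0.   ]
```

Emit:
{"fn": "drive_tool", "kwargs": {"steps": [1,0,-6,0,0,1,0,-13,0,0,1,0,-20,0,0,1,0,-27,0,0,1,0,-34,0,0]}}

```text
clock: 4.1
tcp_pos: [440.5, 167.1, 91.5]
ee_rot: [179.5, 0.0, 104.2]
wrist_force: [10.7, 4.0, -11.0]
grip_width: 13.9
grip_force: 20.2
```

Emit:
{"fn": "drive_tool", "kwargs": {"steps": [1,0,-2,0,0,1,0,-4,0,0,1,0,-4,0,0]}}

```text
clock: 4.4
tcp_pos: [440.5, 167.0, 91.6]
ee_rot: [178.9, -0.0, 104.1]
wrist_force: [27.2, 9.5, -26.5]
grip_width: 14.0
grip_force: 20.0
```

```bash
python3 go.py 438.2 166.6 93 104.2
```

```text
4.4 [440.5 167.   91.6] [ 1.7887e+02 -1.0000e-02  1.0410e+02] [ 27.2   9.5 -26.5] 14.0 [  7.  -1. 121.   0.  59.  -7.]
[ 1.880e-01 -2.284e+00 -1.382e+00 -2.000e-03]
```

Emit:
{"fn": "drive_tool", "kwargs": {"steps": [1,0,3,0,0,0.3,0,3,0,0,-0.06,0,3,0,0,-0.06,0,3,-30,0,-0.06,0,3,-70,0]}}

```text
clock: 4.9
tcp_pos: [434.8, 166.0, 159.6]
ee_rot: [-179.6, -0.0, 104.2]
wrist_force: [0.6, -0.0, 0.1]
grip_width: 42.3
grip_force: 0.0
```

Emit:
{"fn": "drive_tool", "kwargs": {"steps": [-0.2,0,0,-30,0,-0.2,-30,-30,-50,0,-0.2,-60,-80,-50,0,-0.2,-60,-80,-50,0]}}

```text
clock: 5.3
tcp_pos: [371.9, 87.0, 210.9]
ee_rot: [180.0, 0.0, 104.1]
wrist_force: [0.0, 0.6, 0.2]
grip_width: 56.5
grip_force: 0.0
```

```bash
python3 go.py 545 205 170 104.2; python3 - <<'E'
from station import snapshot
import cv2,numpy as np
t=snapshot("top")[:,:,::-1];s=snapshot("side")[:,:,::-1]
a=t[175:275,190:270];b=s[185:275,195:335]
cv2.imwrite("pics/c1.png",np.vstack([cv2.resize(a,(280*1,350)),cv2.resize(b,(280,180))]) if 0 else cv2.resize(b,None,fx=5,fy=5,interpolation=2))
cv2.imwrite("pics/c1t.png",cv2.resize(a,None,fx=6,fy=6,interpolation=2))
E
```

```text
5.3 [371.9  87.  210.9] [1.7998e+02 5.0000e-02 1.0408e+02] [0.  0.6 0.2] 56.5 [ -4. -25. 127.  -0.  78. -18.]
[ 7.23250e+01  1.96592e+02  4.08550e+01 -2.00000e-03]
```

View pics/c1.png

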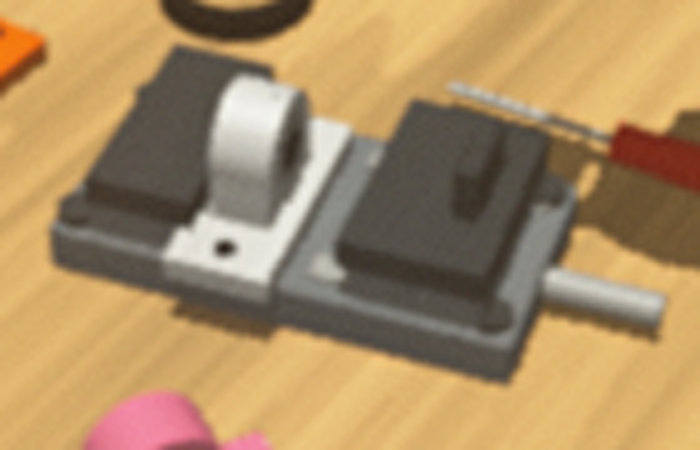

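The jaw is open, with its near lip corner now at crop (340,245), and the housing's foot is fully visible. I'll measure the opening and refine the housing pose.

```bash
python3 - <<'E'
from fit import *
V=[545,193.6,14.2]
sv=lambda u,v:np.array([195+(u+.5)/5-.5,185+(v+.5)/5-.5])
for q in(30,33,36): print(q,proj("side",W(V,[[-20.5-q,60,66],[-20.5-q,-60,66]])).round(1).tolist())
print(sv(338,243),sv(415,102))
h=[("side",l,sv(*p)) for l,p in(([28,65,46],(164,262)),([-28,65,46],(272,287)),([-28,-65,46],(350,124)))]
p,f=fit(h,[541,205.8,14]);a=np.radians(-V[2]); d=p[:2]-np.array(V[:2])
print(p.round(1),"in vise",(d[0]*np.cos(a)-d[1]*np.sin(a)).round(1),(d[0]*np.sin(a)+d[1]*np.cos(a)).round(1),f.round(1).tolist())
E
```

```text
30 [[259.9, 232.2], [275.3, 203.6]]
33 [[261.1, 232.5], [276.4, 203.9]]
36 [[262.2, 232.8], [277.5, 204.1]]
[262.2 233.2] [277.6 205. ]
[541.4 210.7  16.6] in vise 0.7 17.4 [[0.2, -0.1], [-0.0, -0.2], [-0.1, 0.4]]
```

View pics/c1t.png

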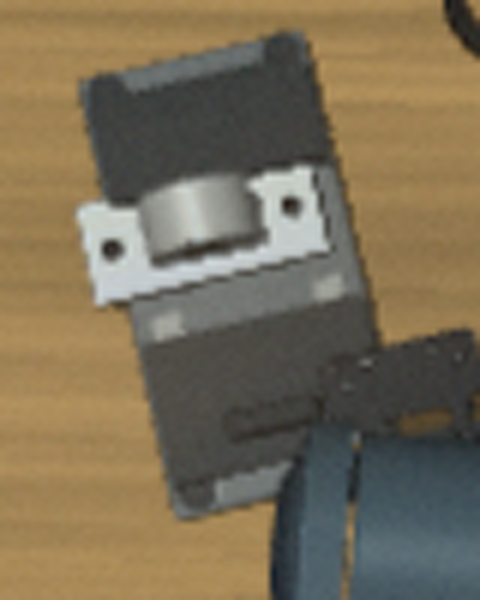

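The top view agrees: the jaw is clear of the foot, whose corners are at (78,207), (97,303) and (330,247). I'll combine both views for the housing's y.

```bash
python3 - <<'E'
from fit import *
V=[545,193.6,14.2]
sv=lambda u,v:np.array([195+(u+.5)/5-.5,185+(v+.5)/5-.5])
tv=lambda u,v:np.array([190+(u+.5)/6-.5,175+(v+.5)/6-.5])
hs=[("side",l,sv(*p)) for l,p in(([28,65,46],(164,262)),([-28,65,46],(272,287)),([-28,-65,46],(350,124)))]
ht=[("top",l,tv(*p)) for l,p in(([28,65,46],(78,207)),([-28,65,46],(97,303)),([-28,-65,46],(330,249)),([28,-65,46],(316,163)))]
for h in(hs,ht,hs+ht):
  def r(q):
    a=np.radians(V[2]);P=[V[0]+q[0]*np.cos(a)-q[1]*np.sin(a),V[1]+q[0]*np.sin(a)+q[1]*np.cos(a),V[2]]
    return np.concatenate([proj(n,W(P,[l]))[0]-px for n,l,px in h])
  s=least_squares(r,[0,13]);print(s.x.round(1),s.fun.reshape(-1,2).round(1).tolist())
E
python3 go.py 542.2 206.8 170 104.2
```

```text
[-0.3 17. ] [[-0.2, -0.7], [-0.8, -0.2], [1.1, 0.9]]
[ 1.  14.4] [[-0.1, 0.2], [0.4, 0.8], [0.6, 0.5], [-1.0, -1.6]]
[ 0.5 15.3] [[-0.3, -1.2], [-0.8, -0.7], [1.0, 0.5], [-0.3, 0.4], [0.2, 1.1], [0.4, 0.7], [-1.2, -1.4]]
5.4 [373.6  88.1 211. ] [1.7994e+02 1.0000e-02 1.0409e+02] [-0.1  0.1 -0.1] 56.6 [ -4. -25. 127.   0.  78. -18.]
[ 7.41230e+01  1.92391e+02  4.09740e+01 -2.00000e-03]
```

Emit:
{"fn": "drive_tool", "kwargs": {"steps": [-0.49,17,44,0,0,-0.49,35,90,0,0,-0.49,53,136,0,0,-0.49,71,182,0,0,-0.49,75,192,20,0]}}

```text
clock: 5.9
tcp_pos: [547.1, 212.3, 192.1]
ee_rot: [179.7, -0.0, 104.4]
wrist_force: [-0.4, -0.3, 0.2]
grip_width: 70.0
grip_force: 0.0
```

Emit:
{"fn": "drive_tool", "kwargs": {"steps": [-0.49,0,0,30,0,-0.49,0,0,45,0,-0.49,0,0,45,0,-0.49,0,0,45,0]}}

```text
clock: 6.3
tcp_pos: [542.2, 208.8, 146.2]
ee_rot: [180.0, -0.0, 104.2]
wrist_force: [0.6, -0.5, 1.1]
grip_width: 69.8
grip_force: 0.0
```

```bash
python3 go.py 541.9 207.8 94 104.2
```

```text
6.3 [542.2 208.8 146.2] [ 1.8000e+02 -1.0000e-02  1.0422e+02] [ 0.6 -0.5  1.1] 69.8 [ 10.  10. 103.   0.  67.  -4.]
[-0.853 -0.508 52.178  0.   ]
```

Emit:
{"fn": "drive_tool", "kwargs": {"steps": [-0.49,-1,-0.5,25,0,-0.49,-1,-0.5,45,0,-0.49,-1,-0.5,52,0,-0.49,-1,-0.5,52,0,-0.1,-1,-0.5,52,0], "squeeze": 10}}

```text
clock: 6.8
tcp_pos: [542.8, 207.5, 95.7]
ee_rot: [179.8, 0.0, 104.2]
wrist_force: [0.9, -0.3, 0.1]
grip_width: 65.0
grip_force: 0.0
```

Emit:
{"fn": "drive_tool", "kwargs": {"steps": [0.1,0,0,0,0,0.3,0,0,0,0,0.5,0,0,0,0,0.5,0,0,0,0,0.5,0,0,0,0]}}

```text
clock: 7.3
tcp_pos: [542.8, 207.5, 94.7]
ee_rot: [179.8, 0.0, 104.2]
wrist_force: [4.5, 0.9, 0.5]
grip_width: 32.3
grip_force: 10.0
```

```bash
python3 go.py 541.9 207.8 94 104.2
```

```text
7.3 [542.8 207.5  94.7] [1.7984e+02 1.0000e-02 1.0420e+02] [4.5 0.9 0.5] 32.3 [ 10.  14. 105.   0.  61.  -4.]
[ 0.499 -0.801  0.678  0.   ]
```

Emit:
{"fn": "drive_tool", "kwargs": {"steps": [0.6,0,-1,0,0,0.6,0,-4,0,0,0.6,0,-8,0,0,0.6,0,-12,0,0,0.6,0,-16,0,0], "squeeze": 30}}

```text
clock: 7.8
tcp_pos: [526.9, 203.4, 94.7]
ee_rot: [179.9, 0.0, 104.2]
wrist_force: [8.9, 2.9, -4.7]
grip_width: 31.6
grip_force: 30.0
```

Emit:
{"fn": "drive_tool", "kwargs": {"steps": [0.6,0,-2,0,0,0.6,0,-2,0,0,0.6,0,-2,0,0]}}

```text
clock: 8.1
tcp_pos: [524.4, 202.8, 94.6]
ee_rot: [180.0, 0.0, 104.2]
wrist_force: [1.8, 0.2, 6.8]
grip_width: 31.8
grip_force: 30.0
```

```bash
python3 go.py 524.5 203.4 94 104.2
```

```text
8.1 [524.4 202.8  94.6] [1.7999e+02 1.0000e-02 1.0421e+02] [1.8 0.2 6.8] 31.8 [ 10.  12. 107.  -0.  61.  -5.]
[0.532 0.246 0.617 0.   ]
```

Emit:
{"fn": "drive_tool", "kwargs": {"steps": [0.6,0,0,-3,0,0.6,0,0,-6,0,0.6,0,0,-10,0,0.6,0,0,-14,0,0.6,0,0,-18,0]}}

```text
clock: 8.6
tcp_pos: [523.6, 202.8, 111.7]
ee_rot: [-179.9, -0.0, 104.2]
wrist_force: [-0.3, 0.3, -5.7]
grip_width: 31.8
grip_force: 30.0
```

Emit:
{"fn": "drive_tool", "kwargs": {"steps": [0.6,0,0,-10,0,0.6,0,0,-30,0,0.6,0,0,-55,0,0.6,0,0,-75,0,0.6,0,0,-80,0]}}

```text
clock: 9.1
tcp_pos: [526.0, 203.2, 195.7]
ee_rot: [179.7, 0.0, 104.2]
wrist_force: [0.2, -0.0, -6.4]
grip_width: 31.5
grip_force: 30.0
```

```bash
python3 go.py 558.9 -228.8 180 75.3; python3 - <<'E'
from station import snapshot
import cv2,numpy as np
t=snapshot("top")[:,:,::-1];s=snapshot("side")[:,:,::-1]
cv2.imwrite("pics/d1.png",cv2.resize(s[100:250,190:390],(800,600),interpolation=2))
E
```

```text
9.1 [526.  203.2 195.7] [1.7965e+02 2.0000e-02 1.0421e+02] [ 0.2 -0.  -6.4] 31.5 [ 10.   4. 104.   0.  72.  -5.]
[-426.886  -74.209   15.667    0.505]
```

View pics/d1.png

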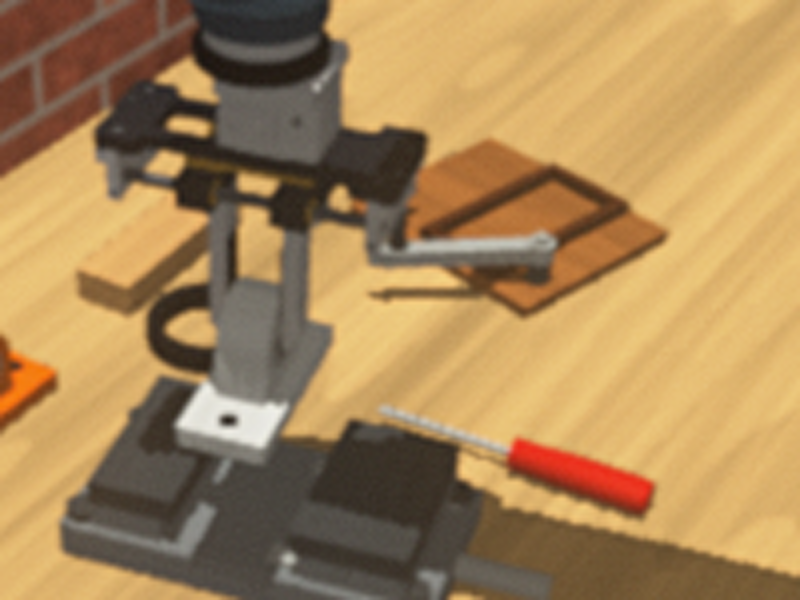

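The picture shows the housing held level above the vise (crop (245,400)) with the jaw still open. I'll carry it over to the cradle.

Emit:
{"fn": "drive_tool", "kwargs": {"steps": [0.6,-10,-2,0,0.03,0.6,-30,-5,0,0.08,0.6,-59,-10,0,0.14,0.6,-94,-16,0,0.2,0.6,-128,-22,0,0.25]}}

```text
clock: 9.7
tcp_pos: [533.2, 71.7, 190.1]
ee_rot: [-179.8, 0.0, 89.7]
wrist_force: [0.6, -0.1, -5.4]
grip_width: 31.8
grip_force: 30.0
```

Emit:
{"fn": "drive_tool", "kwargs": {"steps": [0.6,-35,3,0,0.05,0.6,-70,5,0,0.1,0.6,-105,8,0,0.15,0.6,-140,11,0,0.2,0.6,-175,13,0,0.25]}}

```text
clock: 10.2
tcp_pos: [545.7, -103.4, 190.2]
ee_rot: [-179.8, -0.0, 75.3]
wrist_force: [0.8, 0.9, -5.3]
grip_width: 31.9
grip_force: 30.0
```

```bash
python3 go.py 558.9 -228.8 160 75.3
```

```text
10.2 [ 545.7 -103.4  190.2] [-1.7982e+02 -1.0000e-02  7.5340e+01] [ 0.8  0.9 -5.3] 31.9 [-22.   4. 105.  -0.  72.  -8.]
[-1.18013e+02  4.44780e+01  3.01570e+01  1.00000e-03]
```

Emit:
{"fn": "drive_tool", "kwargs": {"steps": [0.6,-30,11,0,0,0.6,-65,25,0,0,0.6,-95,36,0,0,0.6,-112,42,0,0,0.6,-118,44.5,10,0]}}

```text
clock: 10.7
tcp_pos: [560.8, -229.1, 182.0]
ee_rot: [179.9, 0.0, 75.4]
wrist_force: [0.9, 0.4, -5.7]
grip_width: 31.7
grip_force: 30.0
```

Emit:
{"fn": "drive_tool", "kwargs": {"steps": [0.6,0,0,20,0,0.6,0,0,45,0,0.6,0,0,60,0,0.6,0,0,65,0,0.6,0,0,65,0]}}

```text
clock: 11.2
tcp_pos: [560.2, -226.1, 115.9]
ee_rot: [-179.9, -0.0, 75.6]
wrist_force: [-0.3, -0.1, -6.8]
grip_width: 31.8
grip_force: 30.0
```

```bash
python3 - <<'E'
from station import snapshot
import cv2
s=snapshot("side")[:,:,::-1]
cv2.imwrite("pics/e1.png",cv2.resize(s[105:180,270:370],(800,600),interpolation=2))
E
python3 go.py 558.9 -228.8 115 75.3
```

```text
11.25 [ 560.9 -226.7  117.2] [179.99  -0.    75.59] [ 1.  -0.1 -5.4] 31.6 [-33.  15. 100.   0.  65. -18.]
[-2.585 -1.446  2.187  0.005]
```

View pics/e1.png

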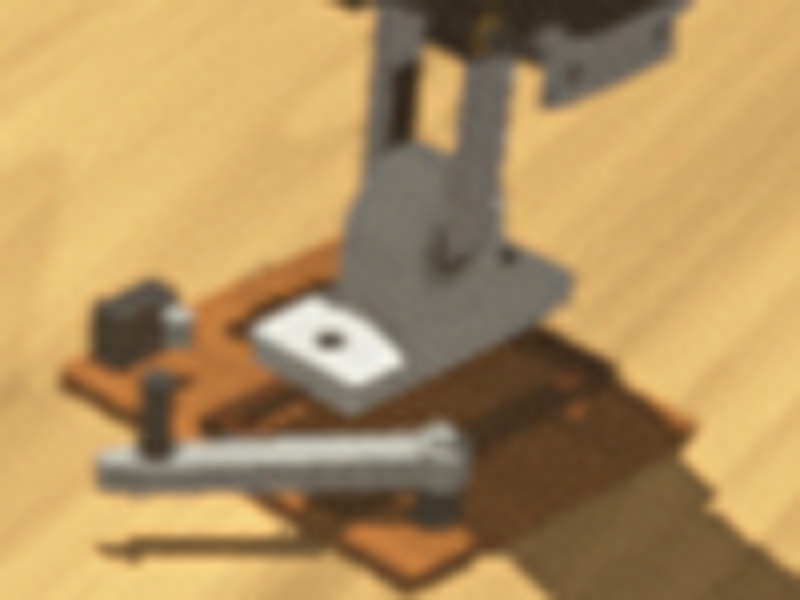

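The housing hovers over the pocket. Its foot corners are at (250,332), (350,390) and (575,280) in the crop. I'll fit its offset to the cradle with the same camera.

```bash
python3 - <<'E'
from fit import *
sc=lambda u,v:np.array([270+(u+.5)/8-.5,105+(v+.5)/8-.5])
z=51.8
h=[("side",l,sc(*p)) for l,p in(([28,65,z+16],(250,330)),([-28,65,z+16],(350,388)),([-28,-65,z+16],(576,277)),([28,65,z],(254,357)),([-28,65,z],(350,415)),([-28,-65,z],(574,300)))]
p,f=fit(h,[560,-227,-14.7]);print("housing",p.round(1),f.round(1).tolist())
c=[("side",l,sc(*q)) for l,q in(([119,85,12],(62,372)),([-81,-85,12],(694,428)),([-81,85,12],(408,580)))]
p,f=fit(c,[560,-227,-14.7]);print("cradle",p.round(1),f.round(1).tolist())
E
python3 go.py 559.2 -228.6 90 75.3
```

```text
housing [ 558.4 -224.8  -14.9] [[-0.1, -0.5], [0.5, -0.5], [0.3, -0.7], [-0.9, 0.4], [0.0, 0.5], [-0.0, 0.8]]
cradle [ 557.1 -225.9  -15.4] [[-0.9, -0.5], [0.7, -0.1], [0.1, 0.3]]
11.25 [ 560.9 -226.7  117.2] [179.99  -0.    75.59] [ 1.  -0.1 -5.4] 31.6 [-33.  15. 100.   0.  65. -18.]
[-2.3160e+00 -1.2050e+00  2.7187e+01  5.0000e-03]
```

Emit:
{"fn": "drive_tool", "kwargs": {"steps": [0.6,-1,-0.5,0,0.003,0.6,-2,-1,8,0.005,0.6,-2,-1,16,0.005,0.6,-2,-1,19,0.005,0.6,-2,-1,19,0.005]}}

```text
clock: 11.75
tcp_pos: [558.6, -228.3, 96.8]
ee_rot: [-179.9, -0.0, 75.3]
wrist_force: [0.2, -0.9, -6.1]
grip_width: 32.0
grip_force: 30.0
```

Emit:
{"fn": "drive_tool", "kwargs": {"steps": [0.6,0,0,0,0,0.6,0,0,0,0,0.6,0,0,0,0]}}

```text
clock: 12.05
tcp_pos: [559.5, -228.8, 98.3]
ee_rot: [180.0, 0.0, 75.3]
wrist_force: [-0.7, -0.0, -6.8]
grip_width: 31.9
grip_force: 30.0
```

```bash
python3 go.py 559 -228.8 76.7 75.3
```

```text
12.05 [ 559.5 -228.8   98.3] [1.7997e+02 1.0000e-02 7.5280e+01] [-0.7 -0.  -6.8] 31.9 [-33.  16. 101.   0.  63. -18.]
[-0.145 -0.441 21.59  -0.   ]
```

Well aligned. I'll lower it slowly.

Emit:
{"fn": "drive_tool", "kwargs": {"steps": [0.6,0,-0.3,4,0,0.6,0,-0.3,8,0,0.6,0,-0.3,12,0,0.6,0,-0.3,15,0,0.6,0,-0.3,17,0]}}

```text
clock: 12.55
tcp_pos: [558.7, -228.5, 80.4]
ee_rot: [-180.0, -0.0, 75.3]
wrist_force: [-1.1, -0.4, -6.5]
grip_width: 31.7
grip_force: 30.0
```

Emit:
{"fn": "drive_tool", "kwargs": {"steps": [0.6,0,0,1,0,0.6,0,0,2,0,0.6,0,0,3,0,0.6,0,0,3,0]}}

```text
clock: 12.95
tcp_pos: [558.9, -228.6, 77.9]
ee_rot: [-180.0, -0.0, 75.3]
wrist_force: [-0.4, 0.4, -7.1]
grip_width: 31.9
grip_force: 30.0
```

Emit:
{"fn": "drive_tool", "kwargs": {"steps": [0.6,0,0,0.5,0,0.6,0,0,1,0,0.6,0,0,1.5,0,0.6,0,0,1.5,0]}}

```text
clock: 13.35
tcp_pos: [559.0, -228.7, 76.7]
ee_rot: [180.0, 0.0, 75.3]
wrist_force: [0.6, -0.0, -5.2]
grip_width: 31.7
grip_force: 30.0
```

Emit:
{"fn": "drive_tool", "kwargs": {"steps": [0.6,0,0,0.5,0,0.6,0,0,1,0,0.6,0,0,1.5,0,0.6,0,0,1.5,0]}}

```text
clock: 13.75
tcp_pos: [559.1, -228.7, 76.7]
ee_rot: [-180.0, 0.0, 75.3]
wrist_force: [-5.1, 3.4, 7.0]
grip_width: 31.8
grip_force: 30.0
```

The foot is seated: contact came at exactly the predicted height, 76.7 mm. Now I'll release.

Emit:
{"fn": "drive_tool", "kwargs": {"steps": [0.6,0,0,-1,0,0.3,0,0,-1,0,0.2,0,0,-1,0,0,0,0,-1,0,-0.3,0,0,-1,0], "squeeze": 10}}

```text
clock: 14.25
tcp_pos: [559.4, -228.9, 76.3]
ee_rot: [179.9, 0.0, 75.3]
wrist_force: [-0.1, 0.9, 0.7]
grip_width: 49.9
grip_force: 0.0
```

Emit:
{"fn": "drive_tool", "kwargs": {"steps": [-0.3,0,0,-1,0,-0.3,0,0,-15,0,-0.3,0,0,-45,0,-0.3,0,0,-80,0,-0.3,0,0,-110,0]}}

```text
clock: 14.75
tcp_pos: [559.4, -228.8, 188.9]
ee_rot: [179.9, 0.0, 75.3]
wrist_force: [-0.3, 0.1, 0.0]
grip_width: 61.3
grip_force: 0.0
```

Emit:
{"fn": "drive_tool", "kwargs": {"steps": [0.6,-40,0,0,0,1,-80,-20,0,0,1,-120,-40,0,0,1,-120,-40,0,0]}}

```text
clock: 15.15
tcp_pos: [487.5, -338.0, 187.3]
ee_rot: [179.9, 0.1, 75.0]
wrist_force: [-0.2, 0.0, 0.0]
grip_width: 32.7
grip_force: 0.0
```

```bash
python3 - <<'E'
from station import snapshot
import cv2,numpy as np
s=snapshot("side")[:,:,::-1];t=snapshot("top")[:,:,::-1]
cv2.imwrite("pics/f1.png",np.hstack([cv2.resize(s[120:185,270:370],None,fx=5,fy=5,interpolation=2),cv2.resize(t[165:230,305:365],None,fx=5,fy=5,interpolation=2)]))
E
python3 go.py
```

```text
15.25 [ 489.6 -335.1  187. ] [1.7993e+02 1.0000e-02 7.5170e+01] [ 0.5  0.2 -0.3] 25.0 [-45.   9. 100.   0.  71. -31.]
```

View pics/f1.png

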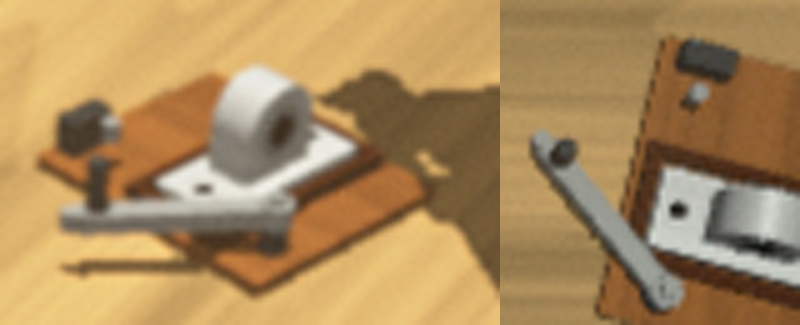

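The housing sits flat in the pocket in both views (foot at (255,170) on the left, (700,220) on the right), and the bar is untouched. Next I'll go to the pin.

Emit:
{"fn": "drive_tool", "kwargs": {"steps": [0.0,48,8,0,0.126,0.0,96,17,0,0.252,0.0,144,25,0,0.378,0.0,192,34,0,0.504,0.0,238,42,0,0.632], "squeeze": 20}}

```text
clock: 15.75
tcp_pos: [592.0, -111.3, 186.7]
ee_rot: [180.0, -0.0, 38.9]
wrist_force: [0.3, -0.7, -0.5]
grip_width: 46.8
grip_force: 0.0
```

```bash
python3 go.py 600.6 -94.7 130 39
```

```text
15.75 [ 592.  -111.3  186.7] [ 1.7997e+02 -4.0000e-02  3.8890e+01] [ 0.3 -0.7 -0.5] 46.8 [-21.  10.  98.   0.  72.  30.]
[ 1.7114e+01 -7.5550e+00  5.6653e+01 -2.0000e-03]
```

Emit:
{"fn": "drive_tool", "kwargs": {"steps": [0.0,17,-7.5,0,0,0.0,17,-7.5,30,0,0.0,17,-7.5,56,0,0.0,17,-7.5,56,0,0.0,17,-7.5,56,0]}}

```text
clock: 16.25
tcp_pos: [599.7, -97.4, 130.4]
ee_rot: [-180.0, -0.0, 39.1]
wrist_force: [-0.3, 0.0, 0.9]
grip_width: 47.1
grip_force: 0.0
```

```bash
python3 go.py 600.6 -94.7 74 39
```

```text
16.25 [599.7 -97.4 130.4] [-179.98   -0.     39.15] [-0.3  0.   0.9] 47.1 [-20.  14. 100.   0.  66.  31.]
[ 2.406e+00 -1.467e+00  5.640e+01  3.000e-03]
```

Emit:
{"fn": "drive_tool", "kwargs": {"steps": [0.0,2,-1.5,20,0,0.0,2,-1.5,40,0,0.0,2,-1.5,55,0,0.0,2,-1.5,56,0,0.3,2,-1.5,56,0], "squeeze": 8}}

```text
clock: 16.75
tcp_pos: [600.5, -96.2, 74.8]
ee_rot: [179.9, -0.0, 39.1]
wrist_force: [0.7, 0.9, 0.1]
grip_width: 42.0
grip_force: 0.0
```

Emit:
{"fn": "drive_tool", "kwargs": {"steps": [0.5,0,0,0,0,0.7,0,0,0,0,0.9,0,0,0,0,0.9,0,0,0,0,0.9,0,0,0,0]}}

```text
clock: 17.25
tcp_pos: [600.5, -96.2, 74.6]
ee_rot: [179.9, -0.0, 39.1]
wrist_force: [0.5, -0.2, 2.0]
grip_width: 13.9
grip_force: 8.0
```

```bash
python3 - <<'E'
from go import *
s=env.sense(); p=s["tcp_pos"]; print(p.round(1),s["ee_rot"].round(1),s["wrist_force"].round(1),s["grip_width"],s["grip_force"])
C=np.array([558.9,-228.8]);c=np.radians(-14.7); H=C+[-60*np.cos(c)-50*np.sin(c),-60*np.sin(c)+50*np.cos(c)]
d=p[:2]-H; th=np.arctan2(d[1],d[0])-c; print("theta",th,"r",np.hypot(*d))
for t in (.85,.7,.55,.4,.25,.18,.1,0,-.03):
    q=H+112*np.array([np.cos(c+t),np.sin(c+t)]); print(t,q.round(1),shift([*q,74,np.degrees(c+t)],s).round(2))
E
```

```text
[600.5 -96.2  74.6] [179.9  -0.   39.1] [ 0.5 -0.2  2. ] 13.872828747247615 8.000452369451523
theta 0.9274746186306975 r 110.97737564156805
0.85 [ 606.4 -102.6] [0.59 8.68 0.63 0.09]
0.7 [ 614.7 -117.2] [-2.14 25.24  0.63  0.24]
0.55 [ 620.8 -132.8] [-7.31 41.2   0.63  0.39]
0.4 [ 624.4 -149.2] [-14.81  56.22   0.63   0.54]
0.25 [ 625.5 -165.9] [-24.47  69.94   0.63   0.69]
0.18 [ 625.2 -173.8] [-29.66  75.82   0.63   0.76]
0.1 [ 624.2 -182.7] [-36.08  82.07   0.63   0.84]
0 [ 621.9 -193.6] [-44.77  89.13   0.63   0.94]
-0.03 [ 621.  -196.9] [-47.5   91.08   0.63   0.97]
```

Pinched on the pin at the expected 14 mm. I'll swing along the arc.

Emit:
{"fn": "drive_tool", "kwargs": {"steps": [0.9,0,8.7,0,0.085,0.9,-0.7,17,0,0.16,0.9,-2.5,25.2,0,0.235,0.9,-5,33.2,0,0.31,0.9,-7.8,41.2,0,0.385], "squeeze": 35}}

```text
clock: 17.75
tcp_pos: [620.3, -133.1, 74.6]
ee_rot: [180.0, -0.0, 16.8]
wrist_force: [-1.2, 1.0, 2.9]
grip_width: 13.5
grip_force: 35.0
```

```bash
cat > arc.py <<'E'
from go import *
s=env.sense(); p=s["tcp_pos"]; print(s["clock"],p.round(1),s["ee_rot"].round(1),s["wrist_force"].round(1),s["grip_width"],s["grip_force"])
C=np.array([558.9,-228.8]);c=np.radians(-14.7); H=C+[-60*np.cos(c)-50*np.sin(c),-60*np.sin(c)+50*np.cos(c)]
d=p[:2]-H; th=np.arctan2(d[1],d[0])-c; print("theta",th,"r",np.hypot(*d))
for t in map(float,sys.argv[1:]):
    q=H+112*np.array([np.cos(c+t),np.sin(c+t)]); print(t,shift([*q,74.5,np.degrees(c+t)],s).round(2))
E
python3 arc.py .47 .4 .33 .26 .2
```

```text
17.75 [ 620.3 -133.1   74.6] [180.   -0.   16.8] [-1.2  1.   2.9] 13.498577662242448 34.999385476112366
theta 0.5484107172970449 r 111.49255700880006
0.47 [0.15 8.77 0.11 0.08]
0.4 [-0.76 16.56  0.11  0.15]
0.33 [-2.2  24.26  0.11  0.22]
0.26 [-4.18 31.85  0.11  0.29]
0.2 [-6.3  38.23  0.11  0.35]
```

Emit:
{"fn": "drive_tool", "kwargs": {"steps": [0.9,0,8.8,0,0.08,0.9,-0.8,16.5,0,0.15,0.9,-2.2,24.3,0,0.22,0.9,-4.2,31.8,0,0.29,0.9,-6.3,38.2,0,0.35]}}

```text
clock: 18.25
tcp_pos: [625.1, -171.6, 74.6]
ee_rot: [-180.0, 0.0, -3.2]
wrist_force: [-1.0, 0.2, 3.8]
grip_width: 13.5
grip_force: 35.0
```

```bash
python3 arc.py .14 .08 .03 0 -.03
```

```text
18.25 [ 625.1 -171.6   74.6] [-180.     0.    -3.2] [-1.   0.2  3.8] 13.475059137259253 35.00026881694794
theta 0.19965449751994072 r 111.75782169371394
0.14 [0.04 6.68 0.07 0.06]
0.08 [-0.57 13.37  0.07  0.12]
0.03 [-1.38 18.91  0.07  0.17]
0.0 [-2.01 22.21  0.07  0.2 ]
-0.03 [-2.72 25.49  0.07  0.23]
```

Emit:
{"fn": "drive_tool", "kwargs": {"steps": [0.9,0,4,0,0.035,0.9,0,8,0,0.07,0.9,-0.5,13,0,0.12,0.9,-1.4,18,0,0.165,0.9,-2,22,0,0.2]}}

```text
clock: 18.75
tcp_pos: [622.1, -192.1, 74.6]
ee_rot: [-179.9, 0.0, -14.5]
wrist_force: [-2.3, 0.2, 5.1]
grip_width: 13.3
grip_force: 35.0
```

```bash
python3 arc.py 0 -.03 -.05
```

```text
18.75 [ 622.1 -192.1   74.6] [-179.9    0.   -14.5] [-2.3  0.2  5.1] 13.260871373345998 35.00245213508606
theta 0.013302952456184236 r 111.79947900159095
0.0 [0.21 1.49 0.06 0.  ]
-0.03 [0.15 4.85 0.06 0.03]
-0.05 [0.05 7.09 0.06 0.05]
```

Emit:
{"fn": "drive_tool", "kwargs": {"steps": [0.9,0,2,0,0.01,0.9,0,4,0,0.01,0.9,0,5,0,0.01,0.9,0,5,0,0.01]}}

```text
clock: 19.15
tcp_pos: [621.5, -194.4, 74.5]
ee_rot: [-179.6, 0.0, -15.1]
wrist_force: [2.0, 12.6, 5.6]
grip_width: 12.5
grip_force: 35.0
```

```bash
python3 arc.py 0
```

```text
19.15 [ 621.5 -194.4   74.5] [-179.6    0.   -15.1] [ 2.  12.6  5.6] 12.486350467482954 35.02636581659317
theta -0.007220076394763408 r 111.80769784068697
0.0 [ 0.19 -0.81  0.02 -0.01]
```

Emit:
{"fn": "drive_tool", "kwargs": {"steps": [0.9,0,2,0,0,0.9,0,4,0,0,0.9,0,4,0,0]}}

```text
clock: 19.45
tcp_pos: [621.4, -194.7, 74.5]
ee_rot: [-179.3, 0.0, -15.1]
wrist_force: [6.2, 23.5, 8.0]
grip_width: 13.2
grip_force: 35.1
```

Emit:
{"fn": "drive_tool", "kwargs": {"steps": [0.9,0,-3,0,0,0.9,0,-7,0,0,0.9,0,-7,0,0]}}

```text
clock: 19.75
tcp_pos: [621.6, -194.1, 74.5]
ee_rot: [-180.0, 0.0, -15.0]
wrist_force: [-1.3, 2.2, 6.3]
grip_width: 13.6
grip_force: 35.0
```

```bash
python3 arc.py 0
```

```text
19.75 [ 621.6 -194.1   74.5] [-180.    0.  -15.] [-1.3  2.2  6.3] 13.55247504414092 35.00141143798828
theta -0.004342048870030091 r 111.80265250363071
0.0 [ 0.2  -0.49  0.05 -0.01]
```

It's at the hard stop: 23 N moved the bar only 0.3 mm. I'll release, rise and retreat.

Emit:
{"fn": "drive_tool", "kwargs": {"steps": [0.5,0,0,0,0,0.2,0,0,0,0,0.2,0,0,0,0,0.2,0,0,0,0,0.2,0,0,-10,0]}}

```text
clock: 20.25
tcp_pos: [620.2, -194.7, 82.5]
ee_rot: [-180.0, 0.2, -15.1]
wrist_force: [-0.4, 1.3, 0.3]
grip_width: 37.6
grip_force: 0.0
```

Emit:
{"fn": "drive_tool", "kwargs": {"steps": [0.2,0,0,-35,0,0.2,0,0,-80,0,0.2,0,0,-125,0,0.2,-40,0,-140,0,0.2,-80,20,-140,0]}}

```text
clock: 20.75
tcp_pos: [540.5, -193.6, 229.0]
ee_rot: [179.9, -0.5, -14.9]
wrist_force: [0.2, -1.9, -0.3]
grip_width: 37.6
grip_force: 0.0
```

Emit:
{"fn": "drive_tool", "kwargs": {"steps": [0.2,-20,45,0,0,0.2,-40,90,0,0,0.2,-60,130,0,0,0.2,-60,130,0,0,0.2,-60,130,0,0]}}

```text
clock: 21.25
tcp_pos: [446.8, -304.2, 224.7]
ee_rot: [180.0, -0.1, -15.2]
wrist_force: [-0.4, -0.0, 0.1]
grip_width: 37.8
grip_force: 0.0
```

```bash
python3 - <<'E'
from station import snapshot
import cv2,numpy as np
s=snapshot("side")[:,:,::-1];t=snapshot("top")[:,:,::-1]
c=lambda im,f:cv2.resize(im,None,fx=f,fy=f,interpolation=2)
cv2.imwrite("pics/g1.png",np.vstack([np.hstack([c(s[120:190,270:370],4),c(t[165:235,305:405],4)]),c(s[130:210,200:400],4)]))
E
python3 go.py
```

```text
21.35 [ 447.7 -303.   224.4] [-1.800e+02 -3.000e-02 -1.503e+01] [-0.9 -0.6  0.5] 37.6 [-46.  -1. 105.   0.  75.  59.]
```

View pics/g1.png

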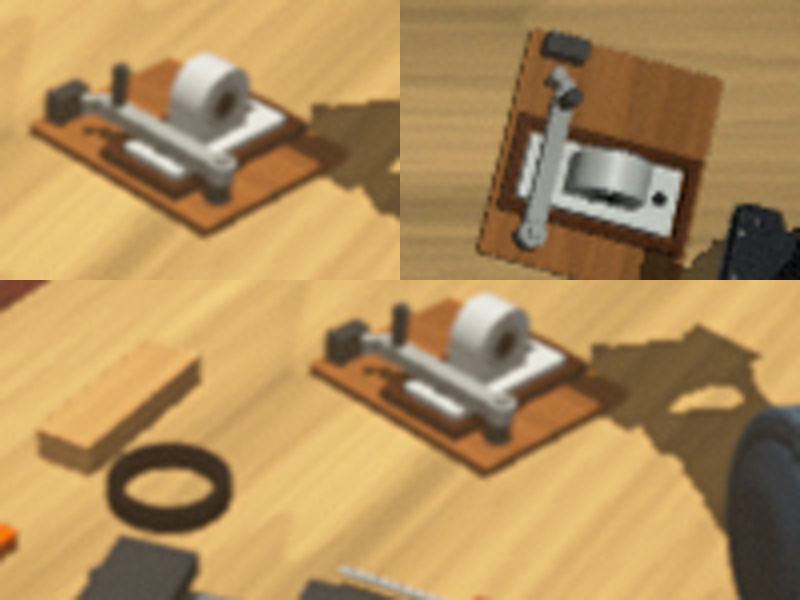

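The bar lies shut over the end of the foot with its nose in the catch (top crop (560,85)). The housing is flat in the pocket and the arm is clear, so I'm handing the job in.

```bash
python3 -c "
from station import env
print(env.finish_job())"
```

```text
the job is handed in; nothing more can be done
None
```

The job is handed in at about 21 s of the 67 s allowed: the jaw is fully open, the housing lies flat in the cradle pocket, the keeper bar is pushed to its stop in the catch, and the bystanders in the last pictures look undisturbed; no verdict was returned.

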